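# Catch the rinsed practice jaws in the wire basket and hang it up to dry

### The arm

A 6-joint arm with a two-finger parallel gripper is mounted at the origin on a cart in front of the work surface, level with it; the furniture and walls round the work are solid. World frame = base frame: x ahead of the robot, y to its left, z up, the work surface at z = 0. Lengths are in mm, angles in rad, forces in N, time in s.
With the tool pointing down it reaches from about 350 to 800 mm from the base axis. Payload 7.3 kg.
Tool frame: the origin (TCP) lies on the centre line of the jaws, within the pads' length; the fingertips stand 8 mm ahead of it and the grasp point (between the pads) lies 11 mm behind it (tcp_to_tips is the distance from the TCP to the fingertips, in mm); z points along the fingers, y is the line along which they close (so a half turn about z gives the same grasp; the last joint's range is limited). The gripper opens to 85 mm and grips with 20 to 120 N. Pads are 22 mm wide; open, the fingers measure 114 mm over their backs; the gripper's body (76 mm by 85 mm) begins 54 mm behind the grasp point. The pads swing forward as they close: fully open they stand 13 mm farther back than shut.
Start: joints at [1.163, 0.342, 1.524, -0, 1.275, -0.146], TCP at [135.864, 507.134, 239.322] pointing down, gripper open.
Joint ranges: [-2.53, 2.53], [-0.77, 2.02], [0.04, 2.7], [-1, 4.14], [0.28, 2.66], [-3.11, 3.11]. Speed limits (rad/s): [2.57, 2.57, 3.14, 3.14, 3.14, 3.14].

### API

Orientations are given as a unit quaternion [x, y, z, w].
In Python, from rig import observe, get_image, job_done, tcp_to_tips gives the robot as it stands.
- The arm moves only by the tool apply_moves, never from a script. Its argument "commands" is a list of rows, each an object with "linear": the shift along the tool's x, y, z in cm, a list of three; "twist": the turn about the tool's z in rad; "claw": the opening, from 0 (shut) to 1 (fully open). In form: [{"linear": [dx, dy, dz], "twist": twist, "claw": claw}, ...]. A call has 1 to 12 rows; each row shifts and turns the commanded pose from where the row before left it, along the tool's axes as they then stand; what a row does not reach is not made up. A row lasts 1/12 s, in which the tool goes at most 41.7 mm and 7.16 degrees, less where a joint would pass 70% of its speed; a pose out of reach is approached as far as the arm can. A call is refused whole if a number of a shift passes 4.17 or a number of a turn 0.125, either way. A call with a gripper value outside its range is refused whole. The fingers move at their own pace and stop on an object; "squeeze" is the grip in N (left out, the last holds). Time passes only in rows, so rows that do not move let the fingers close. It gives the time, the measured TCP pose, the force, the opening and the grip force at its end, in the units of the state.
- observe(): the state, without advancing time (a new reading comes with each control period).
- get_image(name): name is "scene" or "top" or "wrist"; returns a dict with "color" (480x640x3 uint8, red, green, blue), "K" (3x3 intrinsics, pixels), "distortion" ([k1, k2, p1, p2, k3] as OpenCV has them; the pictures are not rectified), "rvec" (rotation vector, rad) and "tvec" (3), from world to camera coordinates, as OpenCV has them. Camera axes: x right, y down, z forward; pixel columns grow to the right and rows downward; lengths in mm; the calibration is good to about 2 mm. A picture is of the moment at which its call begins. There is no depth.
- job_done(): hands the job in; it is judged then, once.
The state is a dict: "t": time; "joint_pos": joint angles; "joint_velocities": joint speeds; "joint_torque": joint torques, N m; "tool_pos": TCP position; "ee_rot": TCP orientation; "contact_force": force on the tool from outside, world axes, zero at the start; "ft_torque": the same for the moment, N m; "grip_width": finger opening in mm; "finger_force": force on a finger pad.
Only numpy, scipy, OpenCV 4.12 (cv2) and the standard library are available. Lean on these libraries where they do the work, as an engineer would, in place of code of your own. Each camera call takes 0.05 s, during which the arm holds its last target. There are 200 camera calls.

### The job

Two rinsed practice jaws wait behind the gate of the sloping drain chute. Take the wire basket by its blue handle, hold it under the mouth of the chute and press the green release plate back with the side of the basket, keeping it there until both jaws have slid into the basket. Then hang the basket, jaws inside, by its handle on the two hooks of the drying stand and let go, so that it hangs still; leave the other things on the bench where they are.

Things in the scene. Friction and masses are not known exactly. Their poses are not given: they have to be found in the camera images.
- chute: Fixed steel drain chute on legs. Origin on the bench straight below the middle of its mouth (low end); +x points level from the mouth up along the chute, z up; pieces leave towards -x. Floor 84 mm wide, from x = 0, 165 mm high, rising 30 degrees to x = 182 mm; walls 37 mm. 130 mm wide over the gate arms, 250 mm high there. Legs and foot plate begin at x = 69 mm: free room under the mouth.
- chute_mouth (a point): Middle of the chute floor's low edge, 165 mm above the bench. Above it, between chute y = -40 and +40 mm, nothing stands over the floor for x below 20 mm.
- release_plate (a point): Middle of the green release plate (118 mm wide, 46 mm high, 4 mm thick), hung below the mouth on two arms from pivots beside the chute floor, 181 mm high. At rest at chute x = -18 mm, 122 mm high; lower edge 100 mm high and 5 mm nearer -x. Pushed towards chute +x it swings back 39 mm to x = 21 mm and lifts the gate; a spring (1 to 3 N) returns it.
- gate (a joint): Swing of gate and release plate together, rad: 0 = gate shut (at rest), 0.62 = plate fully back at its stop, gate lifted 30 mm. The jaws pass freely from about 0.5.
- basket: Loose wire basket, 126 mm (x) by 148 mm (y), rim 75 mm high, walls 4 mm, open on top, 0.25 kg, rigid handle arch over its middle. Origin at the centre of its underside, z up. Press with one of the flat 148 mm wide sides, which face +x and -x, 63 mm from the origin. The same after a half turn.
- basket_handle (a point): Middle of the straight blue handle bar, 165 mm above the basket's underside at basket x = 0: bar 9 mm thick (x), 14 mm high, 148 mm long along the basket's y, on uprights at y = -72 and +72 mm; 83 mm free between bar and rim.
- drying_stand: Fixed steel drying stand: foot plate (x from -80 to +104 mm, 150 mm wide, 8 mm thick), two posts at x = 92 mm, y = -42 and +42 mm, 260 mm high, each with a hook pointing to -x. Origin on the bench straight below the middle of the hooks' seat; +x points from seat to posts, z up.
- hook_seat (a point): Middle between the two hooks (6 mm rods at stand y = -42 and +42 mm), at the rods' top, 220 mm above the bench. Seat flat for x from -15 to +15 mm; in front the hooks turn up to x = -28 mm, tips 24 mm above the seat; behind they climb to the posts. The handle bar lies across both hooks along stand y, its middle 7 mm above this point.
- jaw_upper: Practice jaw (pink base, white teeth), 63 x 76 x 22 mm, 0.07 kg, lying on the chute next to the gate. Origin at the centre of its underside.
- jaw_lower: The other practice jaw, 59 x 70 x 22 mm, 0.07 kg, lying behind the first on the chute. Origin at the centre of its underside.
- putty_tub: Bystander: white tub with blue screw lid, 61 mm across, 48 mm high, standing; origin at the centre of its underside.
- polishing_bar: Bystander: small black box 39 x 100 x 31 mm lying on the bench; origin at the centre of its underside.
There are look-alikes about, which are no part of the job. Leave any turquoise look-alike of the jaw_lower alone.

How it is judged (in metres and radians):
On the way, in this order (a step that is already met when the one before it is completed fails the run):
1. the basket, lifted clear of the bench, presses the release plate back and the gate lifts (value of joint gate above 0.2 rad and contact force between basket and gate above 0.1 N and height (world z) of basket above 0.01 m), for 0.05 s.
2. both jaws lie in the basket (x of jaw_upper in the frame of basket between -0.065 and 0.065 m and y of jaw_upper in the frame of basket between -0.075 and 0.075 m and z of jaw_upper in the frame of basket between -0.005 and 0.085 m and x of jaw_lower in the frame of basket between -0.065 and 0.065 m and y of jaw_lower in the frame of basket between -0.075 and 0.075 m and z of jaw_lower in the frame of basket between -0.005 and 0.085 m), for 0.2 s.
At the end, for the whole second after the job is handed in: Both jaws lie inside the basket, and the basket hangs still by its handle bar on both hooks of the drying stand (middle of the bar within 30 mm fore and aft and 40 mm sideways of the middle of the hook seat, resting at seat height, basket tilted less than 20 degrees) (all of step 2 and x of basket_handle in the frame of hook_seat between -0.03 and 0.03 m and y of basket_handle in the frame of hook_seat between -0.04 and 0.04 m and z of basket_handle in the frame of hook_seat between -0.005 and 0.02 m and contact force between basket and drying_stand above 1 N and angle between basket's own z axis and vertical below 0.35 rad and linear speed of basket below 0.08 m/s); the robot touches nothing.
It fails at once if the putty tub or the polishing bar box is shifted by more than 40 mm (distance of any of putty_tub, polishing_bar from where it was at the start of the episode above 0.04 m).
It fails at once if a jaw falls onto the bench or the floor (height (world z) of any of jaw_upper, jaw_lower below 0.012 m).
It also fails if it takes over 58 s, if anything falls off the work surface, if the arm or the gripper's body presses on something with over 40 N, if the wrist force passes 120 N, or if a joint passes its speed limit or range.

## Working session

There is one attempt and no reset: what is moved stays moved. The work goes in short steps, Python scripts to look and compute and a tool call to move; the robot and the scene stay as the last step left them, time stands still between calls to the robot, and variables do not carry over. Pictures are saved under pics/ and viewed, at most 12 in all, crops included, and the job is handed in when it is done.

Besides the shell and the picture viewer there is one more tool, called after "Request:" as name([rows], argument=value, ...), one row to a line, values as JSON. apply_moves: Moves the arm, as the interface text tells. Its arguments: {"type":"object","properties":{"commands":{"type":"array","items":{"type":"object","properties":{"linear":{"type":"array","items":{"type":"number"}},"twist":{"type":"number"},"claw":{"type":"number"}}}},"squeeze":{"type":"number"}},"required":["commands"]}

```bash
mkdir -p pics; ls; python3 - <<'E'
from rig import *
import cv2,pickle
for n in("scene","top"):
    d=get_image(n); cv2.imwrite(f"pics/{n}0.png",d["color"][:,:,::-1]); pickle.dump(d,open(f"{n}0.pkl","wb"))
s=observe();print(s["t"],s["tool_pos"],s["ee_rot"],s["grip_width"],tcp_to_tips)
E
```

```text
pics
0.1 [135.72405167 506.78787489 238.70560577] [ 1.30529313e-01  9.91444211e-01 -6.64719955e-04 -1.82822423e-04] 85.59618750199178 8.0
```

View pics/scene0.png

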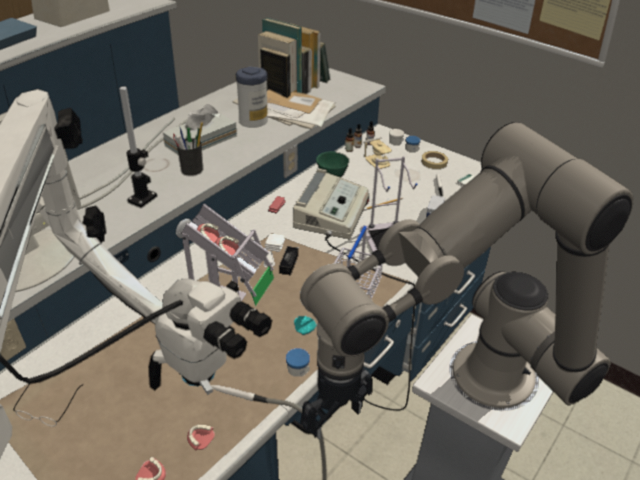

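View pics/top0.png

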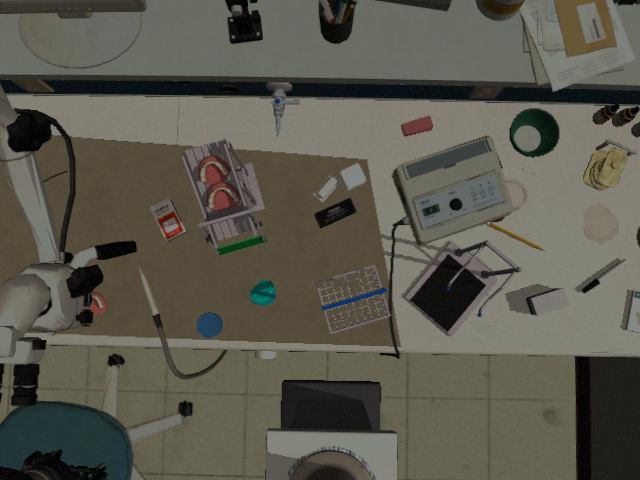

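The scene view shows the chute, basket, and stand. In the top view the chute mouth and plate are at about (240,243), the basket's blue handle at (353,299), the stand at (470,280), the tub at (210,325) and the black box at (335,213). I'll enlarge these and measure.

```bash
cat > h.py <<'E'
import cv2,numpy as np,pickle
def ray(d,uv):
    n=cv2.undistortPoints(np.float64(uv).reshape(-1,1,2),d["K"],np.array(d["distortion"])).reshape(-1,2)
    R=cv2.Rodrigues(np.float64(d["rvec"]))[0]; C=-R.T@np.float64(d["tvec"]).reshape(3)
    return C,np.c_[n,np.ones(len(n))]@R
def onz(d,uv,z):
    C,D=ray(d,uv); return C+D*((np.broadcast_to(z,len(D))-C[2])/D[:,2])[:,None]
def proj(d,P): return cv2.projectPoints(np.float64(P).reshape(-1,3),np.float64(d["rvec"]),np.float64(d["tvec"]),d["K"],np.array(d["distortion"]))[0].reshape(-1,2)
def blob(d,lo,hi,box):
    h=cv2.cvtColor(d["color"],cv2.COLOR_RGB2HSV); m=cv2.inRange(h,lo,hi); k=np.zeros_like(m); x0,y0,x1,y1=box;k[y0:y1,x0:x1]=1
    return cv2.minAreaRect(cv2.findNonZero(m*k))
def seg(r):
    b=cv2.boxPoints(r); 
    if np.linalg.norm(b[0]-b[1])>np.linalg.norm(b[1]-b[2]): b=np.roll(b,-1,0)
    return np.array([(b[0]+b[1])/2,(b[2]+b[3])/2])
E
python3 - <<'E'
from h import *
d=pickle.load(open("top0.pkl","rb"));c=d["color"][:,:,::-1]
print("C",ray(d,[[320,240]])[0])
s=seg(blob(d,(105,120,60),(125,255,255),(310,280,400,315)));print(s);P=onz(d,s,172);print("handle",P,np.linalg.norm(P[0]-P[1]))
s=seg(blob(d,(50,120,40),(80,255,255),(200,225,280,260)));print(s);P=onz(d,s,122);print("plate",P,np.linalg.norm(P[0]-P[1]))
print("basket base",onz(d,[[318,281],[377,265],[391,319],[331,334]],75))
a=cv2.resize(c[130:262,170:290],None,fx=4,fy=4,interpolation=3);b=cv2.resize(c[230:325,395:530],None,fx=4,fy=4,interpolation=3)[:, :]
o=np.zeros((528,800,3),np.uint8);o[:,:480]=a
o2=cv2.resize(b,None,fx=1.4,fy=1.4)
cv2.imwrite("pics/chute.png",a);cv2.imwrite("pics/stand.png",o2);print(o2.shape)
E
```

```text
C [ 476.6676977    13.5578985  1390.90153876]
[[386.0551  289.18353]
 [321.8349  308.4496 ]]
handle [[ 495.81031144 -110.27303088  172.        ]
 [ 451.66807569   28.3064609   172.        ]] 145.44006504495135
[[265.22693 237.33733]
 [217.62617 251.1569 ]]
plate [[609.39238162 161.22032887 122.        ]
 [575.74897161 269.00832069 122.        ]] 112.91647451156261
basket base [[ 513.5489038    39.7245568    75.        ]
 [ 553.67968533  -98.31290417   75.        ]
 [ 428.16869025 -132.31475159   75.        ]
 [ 390.93966568    7.00299675   75.        ]]
(532, 756, 3)
```

View pics/chute.png

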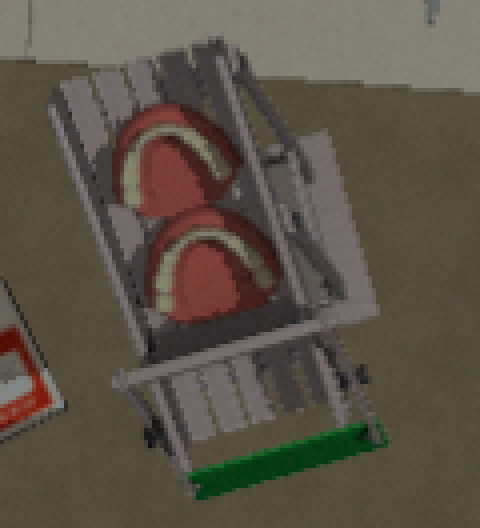

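View pics/stand.png

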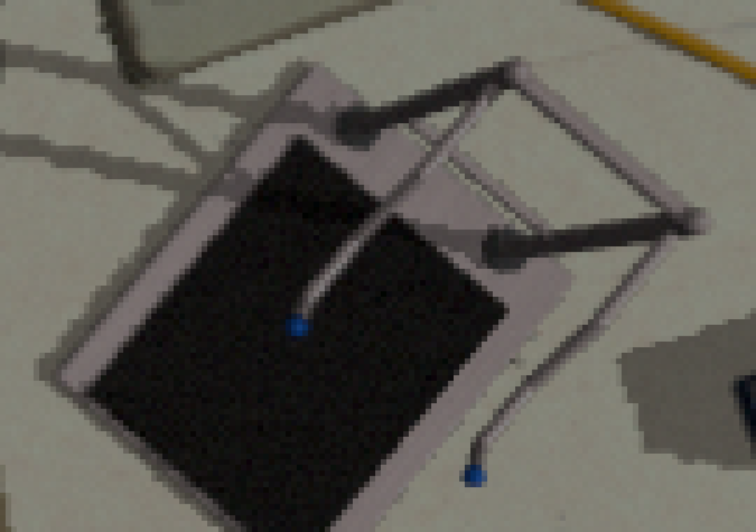

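The crops show the plate spanning roughly crop (192,475)–(388,443), the crossbar (118,380)–(378,312), the stand's blue hook tips at (297,327) and (473,476), and the post tops at (513,72) and (690,220). Handle length and plate width both come out within a few mm of the given sizes.

```bash
python3 - <<'E'
from h import *
d=pickle.load(open("top0.pkl","rb"))
from scipy.optimize import least_squares
def fit(L,uv,x0):
    def W(p):
        c,s=np.cos(p[2]),np.sin(p[2]);L_=np.float64(L);return np.c_[p[0]+c*L_[:,0]-s*L_[:,1],p[1]+s*L_[:,0]+c*L_[:,1],L_[:,2]]
    r=least_squares(lambda p:(proj(d,W(p))-uv).ravel(),x0,x_scale=[10,10,.1]);return r.x,(r.fun.reshape(-1,2)).round(1).tolist()
uv=np.array([[297,327],[473,476],[513,72],[690,220]])/5.6+[395,230]
p,e=fit([[-28,42,244],[-28,-42,244],[92,42,258],[92,-42,258]],uv,[480,-250,-.7]);print("stand",p,e)
uv=np.array([[192,475],[388,428],[197,500],[385,443],[188,440],[318,405]])/4+[170,130]
p,e=fit([[-13,59,145],[-13,-59,145],[-23,59,100],[-23,-59,100],[0,42,165],[0,-42,165]],uv,[610,220,.3]);print("chute",p,e)
print("tub,teal,box",onz(d,[[210,325],[263,292],[335,213]],[48,20,31]).round())
E
```

```text
stand [ 494.07334932 -279.62838379   -0.68357333] [[-0.2, -0.2], [0.3, -0.1], [-0.3, 0.1], [0.2, 0.2]]
chute [6.07218924e+02 2.20637640e+02 2.91952390e-01] [[-4.3, 0.6], [-2.5, -1.8], [-0.5, 0.2], [1.6, 0.7], [0.8, 0.9], [5.0, -0.6]]
tub,teal,box [[405. 296.  48.]
 [486. 175.  20.]
 [682.   2.  31.]]
```

Request:
apply_moves([
  {"linear": [0, 0, 0], "twist": 0.125, "claw": 1},
  {"linear": [0, 0, 0], "twist": 0.125, "claw": 1},
  {"linear": [0, 0, 0], "twist": 0.125, "claw": 1},
  {"linear": [0, 0, 0], "twist": 0.125, "claw": 1},
  {"linear": [0, 0, 0], "twist": 0.125, "claw": 1},
  {"linear": [0, 0, 0], "twist": 0.125, "claw": 1},
  {"linear": [0, 0, 0], "twist": 0.125, "claw": 1},
  {"linear": [0, 0, 0], "twist": 0.125, "claw": 1},
  {"linear": [0, 0, 0], "twist": 0, "claw": 1},
], squeeze=100)

```text
t: 0.85
tool_pos: [135.8, 506.9, 238.9]
ee_rot: [0.592, 0.806, -0.0, 0.0]
contact_force: [0.5, -0.2, -0.2]
grip_width: 85.2
finger_force: 0.0
```

Request:
apply_moves([
  {"linear": [-3.1, 1.2, 0], "twist": 0, "claw": 1},
  {"linear": [-3.1, 1.2, 0], "twist": 0, "claw": 1},
  {"linear": [-3.1, 1.2, 0], "twist": 0, "claw": 1},
  {"linear": [-3.1, 1.2, 0], "twist": 0, "claw": 1},
  {"linear": [-3.1, 1.2, 0], "twist": 0, "claw": 1},
  {"linear": [-3.1, 1.2, 0], "twist": 0, "claw": 1},
  {"linear": [-3.1, 1.2, 0], "twist": 0, "claw": 1},
  {"linear": [-3.1, 1.2, 0], "twist": 0, "claw": 1},
  {"linear": [-3.1, 1.2, 0], "twist": 0, "claw": 1},
  {"linear": [-3.1, 1.2, 0], "twist": 0, "claw": 1},
])

```text
t: 1.68
tool_pos: [345.1, 246.8, 239.3]
ee_rot: [0.588, 0.809, 0.0, -0.0]
contact_force: [0.7, 0.4, -0.1]
grip_width: 85.0
finger_force: 0.0
```

Request:
apply_moves([
  {"linear": [-3.1, 0.4, 0], "twist": 0, "claw": 1},
  {"linear": [-3.1, 0.4, 0], "twist": 0, "claw": 1},
  {"linear": [-3.1, 0.4, 0], "twist": 0, "claw": 1},
  {"linear": [-3.1, 0.4, 0], "twist": 0, "claw": 1},
  {"linear": [-3.1, 0.4, 0], "twist": 0, "claw": 1},
  {"linear": [-3.1, 0.4, 0], "twist": 0, "claw": 1},
  {"linear": [-3.1, 0.4, 0], "twist": 0, "claw": 1},
  {"linear": [-3.1, 0.4, 0], "twist": 0, "claw": 1},
  {"linear": [-3.1, 0.4, 0], "twist": 0, "claw": 1},
  {"linear": [-3.1, 0.4, 0], "twist": 0, "claw": 1},
  {"linear": [0, 0, 0], "twist": 0, "claw": 1},
  {"linear": [0, 0, 0], "twist": 0, "claw": 1},
])

```text
t: 2.68
tool_pos: [476.9, -35.9, 238.7]
ee_rot: [0.59, 0.808, -0.0, -0.001]
contact_force: [0.4, 0.3, -0.7]
grip_width: 85.2
finger_force: 0.0
```

```bash
python3 - <<'E'
from rig import *
from h import *
d=get_image("wrist"); cv2.imwrite("pics/w1.png",d["color"][:,:,::-1])
r=blob(d,(105,120,60),(125,255,255),(0,0,640,480));s=seg(r);print(r);P=onz(d,s,172);print(P,P.mean(0),np.linalg.norm(P[0]-P[1]))
s=observe();print(s["tool_pos"],s["ee_rot"],s["t"])
E
```

```text
((313.5639343261719, 255.9967041015625), (227.97288513183594, 12.418394088745117), 89.66688537597656)
[[ 449.44883947   27.93622249  172.        ]
 [ 493.92822743 -112.0005565   172.        ]] [471.68853345 -42.032167   172.        ] 146.8356839048757
[476.45004184 -34.90210139 238.84405728] [ 5.89347550e-01  8.07879284e-01 -6.45157444e-05 -7.24155331e-04] 2.7333
```

View pics/w1.png

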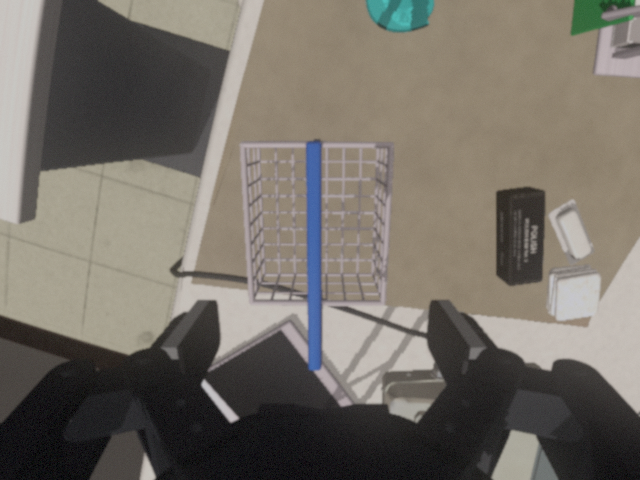

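The wrist view shows the bar vertical at u≈313 (v 140–370) between the open fingers, 5 mm off centre, with yaw matching. I'll correct, descend and grip.

Request:
apply_moves([
  {"linear": [-0.5, -0.55, 1.5], "twist": 0, "claw": 1},
  {"linear": [0, 0, 2], "twist": 0, "claw": 1},
  {"linear": [0, 0, 2], "twist": 0, "claw": 1},
  {"linear": [0, 0, 2], "twist": 0, "claw": 1},
  {"linear": [0, 0, 1], "twist": 0, "claw": 1},
  {"linear": [0, 0, 0], "twist": 0, "claw": 1},
  {"linear": [0, 0, 0], "twist": 0, "claw": 0},
  {"linear": [0, 0, 0], "twist": 0, "claw": 0},
  {"linear": [0, 0, 0], "twist": 0, "claw": 0},
  {"linear": [0, 0, 0], "twist": 0, "claw": 0},
  {"linear": [0, 0, 0], "twist": 0, "claw": 0},
  {"linear": [0, 0, 0], "twist": 0, "claw": 0},
], squeeze=100)

```text
t: 3.73
tool_pos: [473.3, -41.3, 154.7]
ee_rot: [0.59, 0.808, 0.0, 0.0]
contact_force: [0.1, -0.4, -0.4]
grip_width: 12.5
finger_force: 0.0
```

Request:
apply_moves([
  {"linear": [0, 0, 0], "twist": 0, "claw": 0},
  {"linear": [0, 0, 0], "twist": 0, "claw": 0},
  {"linear": [0, 0, 0], "twist": 0, "claw": 0},
  {"linear": [0, 0, 0], "twist": 0, "claw": 0},
  {"linear": [0, 0, -1], "twist": 0, "claw": 0},
  {"linear": [0, 0, -1], "twist": 0, "claw": 0},
  {"linear": [0, 0, -1.5], "twist": 0, "claw": 0},
  {"linear": [0, 0, -1.5], "twist": 0, "claw": 0},
  {"linear": [0, 0, -1], "twist": 0, "claw": 0},
  {"linear": [0, 0, -1], "twist": 0, "claw": 0},
  {"linear": [0, 0, 0], "twist": 0, "claw": 0},
])

```text
t: 4.65
tool_pos: [473.8, -41.4, 225.6]
ee_rot: [0.59, 0.807, 0.001, 0.001]
contact_force: [0.6, -0.5, -2.4]
grip_width: 7.3
finger_force: 98.0
```

Request:
apply_moves([
  {"linear": [1.1, 0.4, 0], "twist": 0, "claw": 0},
  {"linear": [2, 0.8, 0], "twist": 0, "claw": 0},
  {"linear": [2.5, 1, 0], "twist": 0, "claw": 0},
  {"linear": [2.5, 1, 0], "twist": 0, "claw": 0},
  {"linear": [2.5, 1, 0], "twist": 0, "claw": 0},
  {"linear": [2.5, 1, 0], "twist": 0, "claw": 0},
  {"linear": [2.5, 1, 0], "twist": 0, "claw": 0},
  {"linear": [2.3, 0.8, 0], "twist": 0, "claw": 0},
  {"linear": [2, 0.8, 0], "twist": 0, "claw": 0},
  {"linear": [1.1, 0.4, 0], "twist": 0, "claw": 0},
  {"linear": [0, 0, 0], "twist": 0, "claw": 0},
  {"linear": [0, 0, 0], "twist": 0, "claw": 0},
])

```text
t: 5.65
tool_pos: [486.8, 183.9, 223.4]
ee_rot: [0.589, 0.808, -0.001, -0.0]
contact_force: [-1.2, 0.7, -3.4]
grip_width: 7.0
finger_force: 98.0
```

```bash
python3 - <<'E'
from rig import *
from h import *
a=get_image("wrist");b=get_image("scene"); t=get_image("top")
A=cv2.resize(a["color"],(400,300)); B=cv2.resize(b["color"][170:350,150:390],(400,300)); T=cv2.resize(t["color"][130:340,170:450],(400,300))
o=np.zeros((600,800,3),np.uint8);o[:300,:400]=A;o[:300,400:]=B;o[300:,:400]=T
cv2.imwrite("pics/w2.png",o[:,:,::-1]);pickle.dump(a,open("w2.pkl","wb"))
s=observe();print(s["tool_pos"],s["ee_rot"],s["t"])
E
```

```text
[487.24075732 182.73434337 224.00125217] [ 5.90309092e-01  8.07177192e-01 -3.72849078e-04 -1.32687837e-04] 5.8
```

View pics/w2.png

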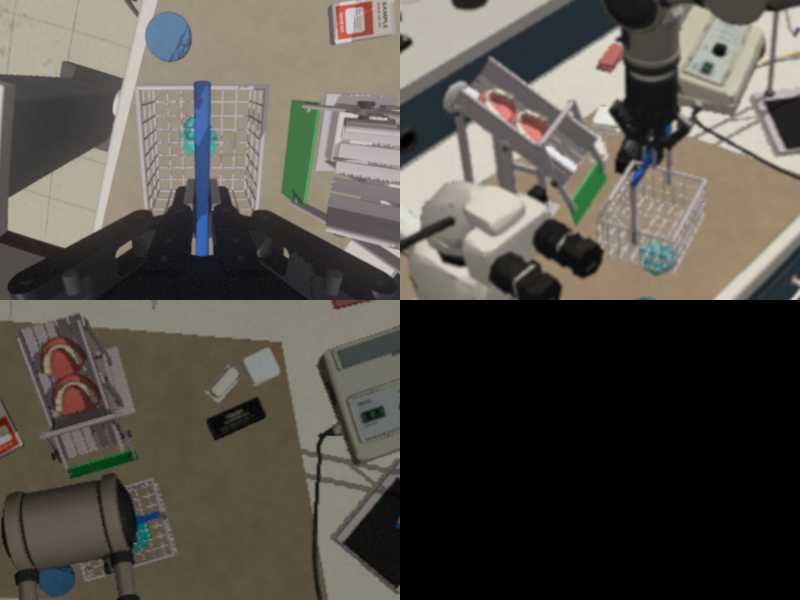

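The wrist panel shows the basket's right rim (265, 87–210) facing the green plate (300, 100–205), parallel and laterally centred. The scene panel agrees: the rim is at plate height. I'll push along tool y.

Request:
apply_moves([
  {"linear": [0, 0.7, 0], "twist": 0, "claw": 0},
  {"linear": [0, 1, 0], "twist": 0, "claw": 0},
  {"linear": [0, 1, 0], "twist": 0, "claw": 0},
  {"linear": [0, 0.8, 0], "twist": 0, "claw": 0},
  {"linear": [0, 0.8, 0], "twist": 0, "claw": 0},
  {"linear": [0, 0.8, 0], "twist": 0, "claw": 0},
  {"linear": [0, 0.8, 0], "twist": 0, "claw": 0},
  {"linear": [0, 0.8, 0], "twist": 0, "claw": 0},
])

```text
t: 6.47
tool_pos: [551.5, 204.0, 223.9]
ee_rot: [0.59, 0.807, -0.001, -0.001]
contact_force: [-2.6, -1.5, -4.6]
grip_width: 7.1
finger_force: 97.8
```

Request:
apply_moves([
  {"linear": [0, 0.3, 0], "twist": 0, "claw": 0},
  {"linear": [0, 0.3, 0], "twist": 0, "claw": 0},
  {"linear": [0, 0, 0], "twist": 0, "claw": 0},
  {"linear": [0, 0, 0], "twist": 0, "claw": 0},
])

```text
t: 6.8
tool_pos: [556.5, 205.9, 223.7]
ee_rot: [0.59, 0.808, -0.001, -0.001]
contact_force: [-2.7, -2.3, -3.9]
grip_width: 6.9
finger_force: 102.4
```

```bash
cat > v.py <<'E'
import sys
from rig import *
from h import *
a=get_image("wrist");b=get_image("scene"); t=get_image("top")
o=np.zeros((600,800,3),np.uint8);o[:300,:400]=cv2.resize(a["color"],(400,300))
x,y=map(int,sys.argv[2:4]);o[:300,400:]=cv2.resize(b["color"][y:y+180,x:x+240],(400,300),interpolation=2)
x,y=map(int,sys.argv[4:6]);o[300:,:400]=cv2.resize(t["color"][y:y+150,x:x+200],(400,300),interpolation=2)
o[300:,400:]=cv2.resize(b["color"],(400,300))
cv2.imwrite(sys.argv[1],o[:,:,::-1])
s=observe();print(s["tool_pos"],s["contact_force"],s["t"])
E
python3 v.py pics/w3.png 150 170 170 130
```

```text
[556.85440841 205.97565115 224.12504573] [-1.89017462 -0.85879443 -6.06318847] 6.95
```

View pics/w3.png

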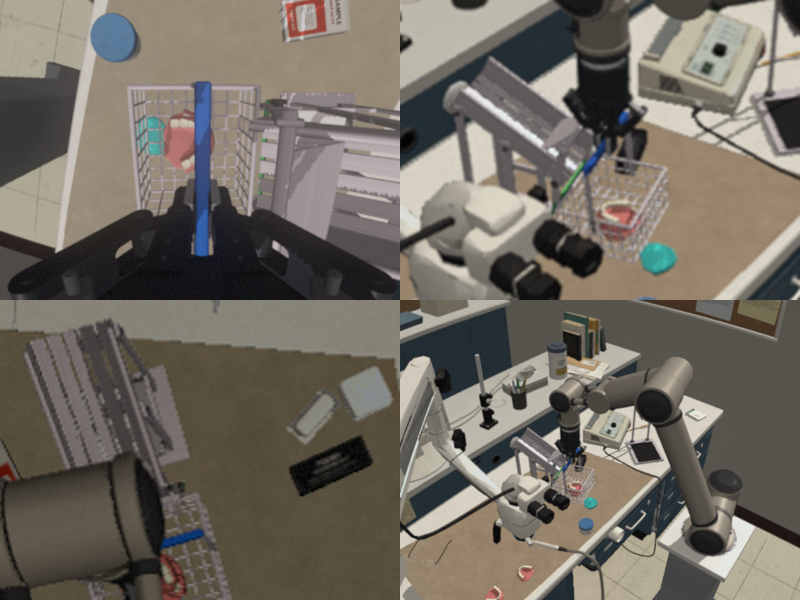

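The chute is empty in the top panel, and at least one jaw is visible in the basket at wrist (185,140). I'll hold, back off and look closely for the second jaw.

Request:
apply_moves([
  {"linear": [0, 0, 0], "twist": 0, "claw": 0},
  {"linear": [0, 0, 0], "twist": 0, "claw": 0},
  {"linear": [0, 0, 0], "twist": 0, "claw": 0},
  {"linear": [0, 0, 0], "twist": 0, "claw": 0},
  {"linear": [0, 0, 0], "twist": 0, "claw": 0},
  {"linear": [0, 0, 0], "twist": 0, "claw": 0},
])

```text
t: 7.45
tool_pos: [556.9, 205.9, 224.3]
ee_rot: [0.59, 0.808, 0.0, -0.0]
contact_force: [-2.9, -1.2, -5.7]
grip_width: 7.3
finger_force: 102.0
```

```bash
python3 - <<'E'
from rig import *
from h import *
a=get_image("wrist")["color"][120:360,180:440];b=get_image("scene")["color"][230:350,230:360]
o=np.zeros((480,800,3),np.uint8);o[:369,:400]=cv2.resize(a,(400,369),interpolation=2);o[:369,400:]=cv2.resize(b,(400,369),interpolation=2)
cv2.imwrite("pics/w4.png",o[:,:,::-1])
print(np.mean([observe()["contact_force"]],0))
E
```

```text
[-2.6696555  -0.95280508 -5.95139701]
```

View pics/w4.png

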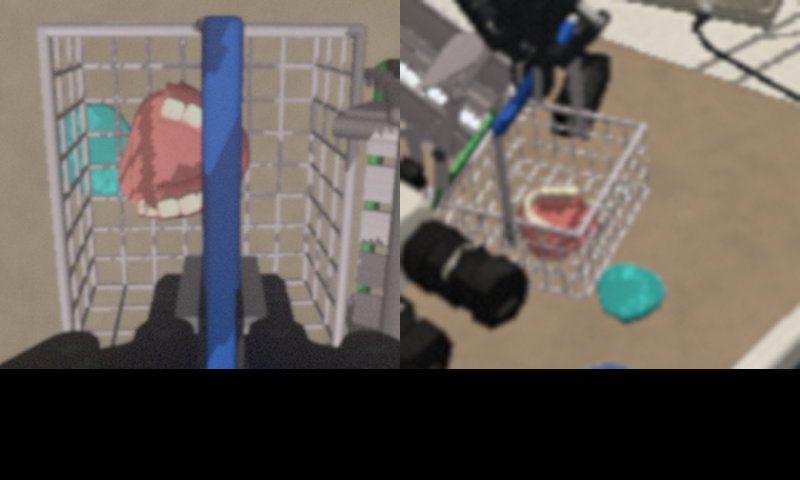

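The jaws lie nested in the basket, with two tooth rows visible at crop (180,110) and (170,210). The force also rose by more than one jaw. I'll back off, lift, and weigh again.

Request:
apply_moves([
  {"linear": [0, -0.6, 0], "twist": 0, "claw": 0},
  {"linear": [0, -1, 0], "twist": 0, "claw": 0},
  {"linear": [0, -1.4, 0], "twist": 0, "claw": 0},
  {"linear": [0, -1.5, 0], "twist": 0, "claw": 0},
  {"linear": [0, -1.5, 0], "twist": 0, "claw": 0},
  {"linear": [0, -1.5, -0.4], "twist": 0, "claw": 0},
  {"linear": [0, -1.2, -0.6], "twist": 0, "claw": 0},
  {"linear": [0, -0.9, -0.8], "twist": 0, "claw": 0},
  {"linear": [0, -0.4, -0.9], "twist": 0, "claw": 0},
  {"linear": [0, 0, 0], "twist": 0, "claw": 0},
  {"linear": [0, 0, 0], "twist": 0, "claw": 0},
])

```text
t: 8.47
tool_pos: [462.7, 175.7, 252.5]
ee_rot: [0.59, 0.807, 0.002, 0.001]
contact_force: [-0.0, -0.3, -4.9]
grip_width: 7.5
finger_force: 101.4
```

```bash
python3 - <<'E'
from rig import *
from h import *
f=[]
for i in range(4):
    c=get_image(["wrist","scene","top","top"][i])["color"]
    f.append(c);s=observe();print(s["contact_force"])
o=np.zeros((600,800,3),np.uint8);o[:400,:400]=cv2.resize(f[0][120:380,180:440],(400,400),interpolation=2);o[:400,400:]=cv2.resize(f[1][190:350,170:330],(400,400),interpolation=2)
o[400:,:400]=cv2.resize(f[2][140:250,170:390],(400,200),interpolation=2)
cv2.imwrite("pics/w5.png",o[:,:,::-1]);print(s["tool_pos"],s["joint_pos"],s["t"])
E
```

```text
[ 2.77155524e-02  4.34867646e-03 -4.64177039e+00]
[ 0.07034195 -0.36598626 -5.15724171]
[ 0.21642587 -0.62740742 -5.01661245]
[ 0.55187907 -0.07720515 -3.83959041]
[461.9185008  175.57046001 250.77549783] [ 2.07940142e-01  2.76416690e-01  1.58581582e+00  9.45292156e-05
  1.27990310e+00 -1.01109053e-01] 8.6667
```

View pics/w5.png

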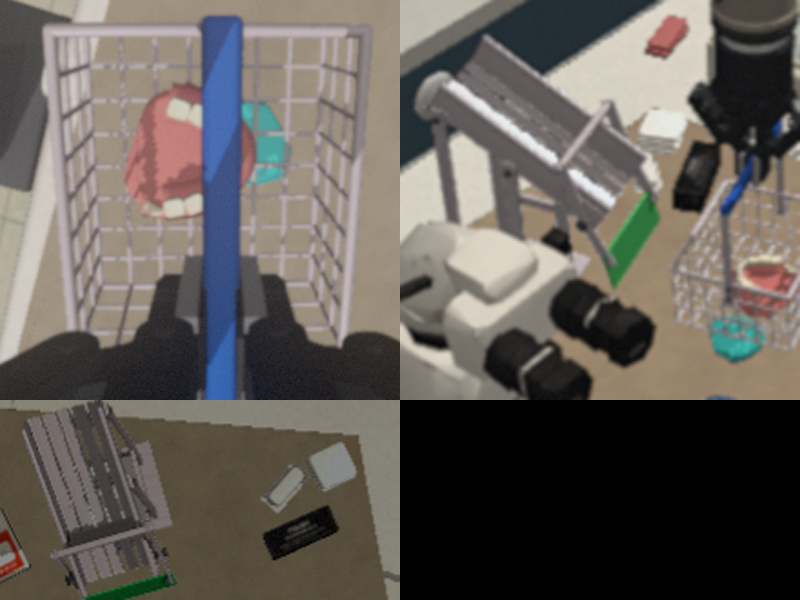

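The chute is fully empty, the plate has returned, and the measured load (about 4.7 N against 2.9 N before) fits both jaws. Next: the stand's approach point, then the turn.

Request:
apply_moves([
  {"linear": [-1.2, -0.7, 0], "twist": 0, "claw": 0},
  {"linear": [-2.4, -1.3, 0], "twist": 0, "claw": 0},
  {"linear": [-3, -1.6, 0], "twist": 0, "claw": 0},
  {"linear": [-3, -1.6, 0], "twist": 0, "claw": 0},
  {"linear": [-3.1, -1.6, 0], "twist": 0, "claw": 0},
  {"linear": [-3.1, -1.7, 0], "twist": 0, "claw": 0},
  {"linear": [-3.1, -1.7, 0], "twist": 0, "claw": 0},
  {"linear": [-3.1, -1.6, 0], "twist": 0, "claw": 0},
  {"linear": [-3, -1.6, 0], "twist": 0, "claw": 0},
  {"linear": [-3, -1.6, 0], "twist": 0, "claw": 0},
  {"linear": [-2.6, -1.4, -0.5], "twist": 0, "claw": 0},
  {"linear": [-1.9, -1.0, -0.5], "twist": 0, "claw": 0},
])

```text
t: 9.67
tool_pos: [394.1, -189.6, 260.9]
ee_rot: [0.591, 0.807, -0.0, -0.0]
contact_force: [1.0, 0.3, -3.7]
grip_width: 6.8
finger_force: 101.3
```

Request:
apply_moves([
  {"linear": [-0.9, -0.5, 0], "twist": 0, "claw": 0},
  {"linear": [0, 0, 0], "twist": 0.06, "claw": 0},
  {"linear": [0, 0, 0], "twist": 0.12, "claw": 0},
  {"linear": [0, 0, 0], "twist": 0.12, "claw": 0},
  {"linear": [0, 0, 0], "twist": 0.12, "claw": 0},
  {"linear": [0, 0, 0], "twist": 0.12, "claw": 0},
  {"linear": [0, 0, 0], "twist": 0.12, "claw": 0},
  {"linear": [0, 0, 0], "twist": 0.12, "claw": 0},
  {"linear": [0, 0, 0], "twist": 0.12, "claw": 0},
  {"linear": [0, 0, 0], "twist": 0.09, "claw": 0},
  {"linear": [0, 0, 0], "twist": 0, "claw": 0},
  {"linear": [0, 0, 0], "twist": 0, "claw": 0},
])

```text
t: 10.67
tool_pos: [392.8, -196.6, 260.9]
ee_rot: [0.902, 0.432, -0.0, -0.0]
contact_force: [-0.5, 0.7, -4.4]
grip_width: 6.9
finger_force: 101.4
```

```bash
python3 - <<'E'
from rig import *
from h import *
from scipy.spatial.transform import Rotation as R
s=observe();r=R.from_quat(s["ee_rot"]).as_matrix();p=s["tool_pos"];print(p,np.arctan2(r[1,1],r[0,1]),s["joint_pos"][5],s["t"])
print("to seat, tool axes:",r.T@(np.array([494.1,-279.6,260])-p))
w=get_image("wrist");r_=blob(w,(105,120,60),(125,255,255),(0,100,640,480));print(r_)
E
```

```text
[ 392.81508579 -196.6307285   260.85653842] -0.6776351889536397 0.03842918762034171 10.6667
to seat, tool axes: [ -1.13720238 130.92523401   0.74658467]
((433.99993896484375, 270.99993896484375), (243.99996948242188, 277.99993896484375), 0.0)
```

Request:
apply_moves([
  {"linear": [-0.1, 0.6, 0], "twist": 0, "claw": 0},
  {"linear": [0, 1.3, 0], "twist": 0, "claw": 0},
  {"linear": [0, 1.8, 0], "twist": 0, "claw": 0},
  {"linear": [0, 2, 0], "twist": 0, "claw": 0},
  {"linear": [0, 2, 0], "twist": 0, "claw": 0},
  {"linear": [0, 2, 0], "twist": 0, "claw": 0},
  {"linear": [0, 1.6, 0], "twist": 0, "claw": 0},
  {"linear": [0, 1.2, 0], "twist": 0, "claw": 0},
  {"linear": [0, 0.6, 0], "twist": 0, "claw": 0},
  {"linear": [0, 0, 0], "twist": 0, "claw": 0},
  {"linear": [0, 0, 0], "twist": 0, "claw": 0},
])

```text
t: 11.63
tool_pos: [493.6, -280.2, 260.8]
ee_rot: [0.903, 0.431, -0.0, -0.001]
contact_force: [-0.0, 0.2, -5.1]
grip_width: 6.7
finger_force: 101.4
```

```bash
python3 v.py pics/w6.png 270 120 390 200
```

```text
[ 493.40110221 -279.92120349  261.39563715] [-0.17597993 -0.00722566 -4.22099521] 11.7833
```

View pics/w6.png

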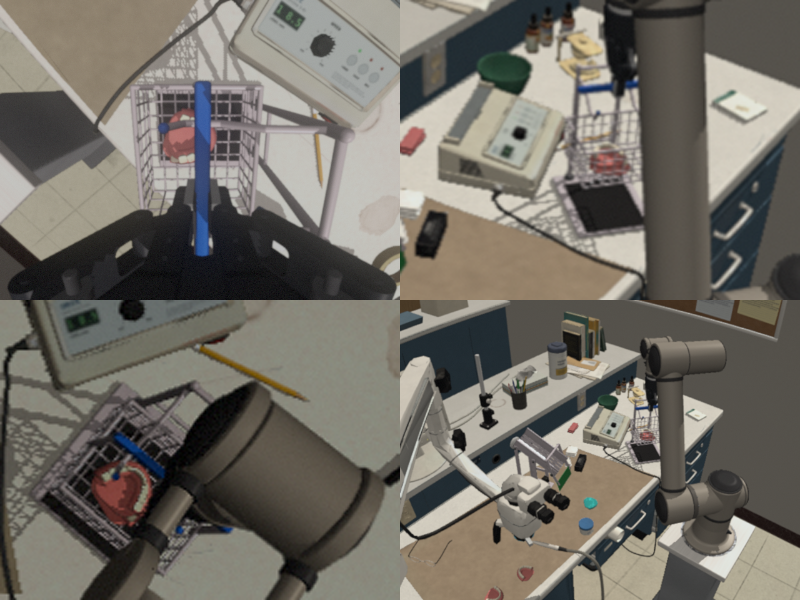

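The wrist panel shows the blue hook tip at (163,128), on the near side of the bar (u≈203), and the hook arm running under the bar to the post at (345,132). The bar is over the seat, so I'll lower it.

Request:
apply_moves([
  {"linear": [0, 0, 0.6], "twist": 0, "claw": 0},
  {"linear": [0, 0, 0.9], "twist": 0, "claw": 0},
  {"linear": [0, 0, 0.9], "twist": 0, "claw": 0},
  {"linear": [0, 0, 0.8], "twist": 0, "claw": 0},
  {"linear": [0, 0, 0.5], "twist": 0, "claw": 0},
  {"linear": [0, 0, 0.3], "twist": 0, "claw": 0},
  {"linear": [0, 0, 0.2], "twist": 0, "claw": 0},
  {"linear": [0, 0, 0], "twist": 0, "claw": 0},
  {"linear": [0, 0, 0], "twist": 0, "claw": 0},
  {"linear": [0, 0, 0], "twist": 0, "claw": 0},
])

```text
t: 12.62
tool_pos: [494.1, -280.5, 219.7]
ee_rot: [0.903, 0.43, 0.0, 0.0]
contact_force: [0.4, 0.2, -4.6]
grip_width: 7.5
finger_force: 101.3
```

Request:
apply_moves([
  {"linear": [0, 0, 0.1], "twist": 0, "claw": 0},
  {"linear": [0, 0, 0.1], "twist": 0, "claw": 0},
  {"linear": [0, 0, 0.1], "twist": 0, "claw": 0},
  {"linear": [0, 0, 0], "twist": 0, "claw": 0},
  {"linear": [0, 0, 0], "twist": 0, "claw": 0},
  {"linear": [0, 0, 0], "twist": 0, "claw": 0},
])

```text
t: 13.12
tool_pos: [494.0, -280.5, 217.1]
ee_rot: [0.903, 0.43, 0.0, 0.001]
contact_force: [-1.0, 2.2, 3.9]
grip_width: 7.1
finger_force: 102.5
```

The load has transferred to the hooks (force z went from −4.6 to +3.9 N). Release gently.

Request:
apply_moves([
  {"linear": [0, 0, 0], "twist": 0, "claw": 0.12},
  {"linear": [0, 0, 0], "twist": 0, "claw": 0.2},
  {"linear": [0, 0, 0], "twist": 0, "claw": 0.3},
  {"linear": [0, 0, 0], "twist": 0, "claw": 0.4},
  {"linear": [0, 0, 0], "twist": 0, "claw": 0.45},
  {"linear": [0, 0, 0], "twist": 0, "claw": 0.45},
  {"linear": [0, 0, 0], "twist": 0, "claw": 0.45},
  {"linear": [0, 0, 0], "twist": 0, "claw": 0.45},
  {"linear": [0, 0, 0], "twist": 0, "claw": 0.45},
], squeeze=20)

```text
t: 13.87
tool_pos: [493.9, -280.4, 216.3]
ee_rot: [0.903, 0.43, 0.0, -0.0]
contact_force: [-0.1, -0.2, 0.4]
grip_width: 38.1
finger_force: 0.0
```

Request:
apply_moves([
  {"linear": [0, 0, -1], "twist": 0, "claw": 0.45},
  {"linear": [0, 0, -2], "twist": 0, "claw": 0.45},
  {"linear": [0, 0, -2], "twist": 0, "claw": 0.45},
  {"linear": [0, 0, -2], "twist": 0, "claw": 0.45},
  {"linear": [0, 0, -2], "twist": 0, "claw": 0.45},
  {"linear": [0, 0, 0], "twist": 0, "claw": 0.45},
  {"linear": [0, 0, 0], "twist": 0, "claw": 0.45},
  {"linear": [0, 0, 0], "twist": 0, "claw": 0.45},
  {"linear": [0, 0, 0], "twist": 0, "claw": 0.45},
  {"linear": [0, 0, 0], "twist": 0, "claw": 0.45},
  {"linear": [0, 0, 0], "twist": 0, "claw": 0.45},
  {"linear": [0, 0, 0], "twist": 0, "claw": 0.45},
])

```text
t: 14.87
tool_pos: [493.7, -280.3, 305.7]
ee_rot: [0.903, 0.43, -0.0, -0.001]
contact_force: [-0.9, -0.3, -0.2]
grip_width: 38.6
finger_force: 0.0
```

```bash
python3 v.py pics/w7.png 270 120 390 200
```

```text
[ 493.83275851 -280.34811093  306.0809679 ] [-0.668641    0.19875826  0.05294124] 15.0167
```

View pics/w7.png

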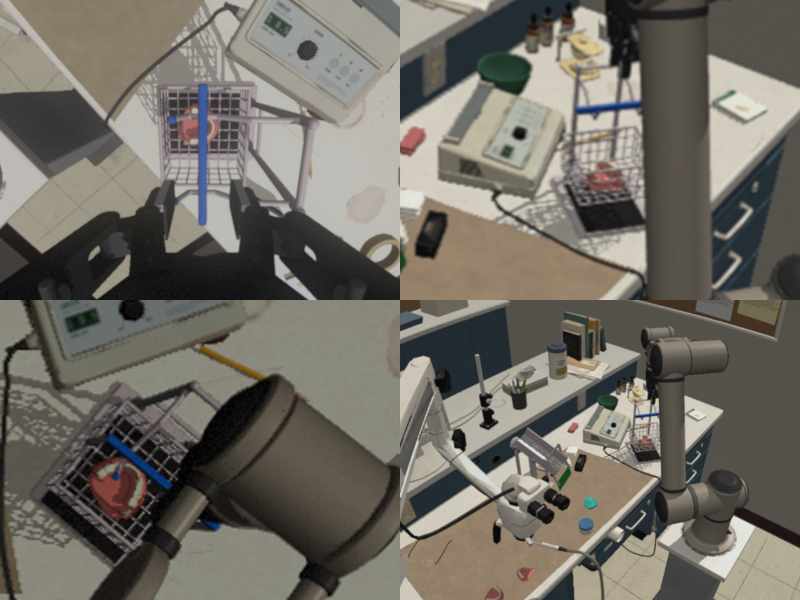

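The basket hangs on both hooks with the jaws inside and the fingers clear. I'll let any swing die out, then check that it is still.

Request:
apply_moves([
  {"linear": [0, 0, 0]},
  {"linear": [0, 0, 0]},
  {"linear": [0, 0, 0]},
  {"linear": [0, 0, 0]},
  {"linear": [0, 0, 0]},
  {"linear": [0, 0, 0]},
  {"linear": [0, 0, 0]},
  {"linear": [0, 0, 0]},
  {"linear": [0, 0, 0]},
  {"linear": [0, 0, 0]},
  {"linear": [0, 0, 0]},
  {"linear": [0, 0, 0]},
])

```text
validation failed for argument at $.co...
```

```bash
python3 - <<'E'
from rig import *
import cv2,numpy as np
f=[cv2.cvtColor(get_image("wrist")["color"],7)[120:330,230:420].astype(np.float32) for _ in range(8)]
for g in f[1:]: print(np.abs(g-f[0]).mean().round(2),end=" ")
m=np.abs(f[7]-f[0]).mean();print(cv2.phaseCorrelate(f[0],f[4]))
print(observe()["contact_force"],m)
if m<4: print(job_done())
E
```

```text
2.08 4.6 7.92 9.89 11.02 11.53 11.52 ((0.04776810644740692, -0.06361606052895752), 0.38238544955297754)
[-0.04132793 -0.21014852  0.39887092] 11.518295
```

The wait call was refused because its rows lacked fields, and the basket is still swinging, so the job was not handed in. I'll wait properly.

Request:
apply_moves([
  {"linear": [0, 0, 0], "twist": 0, "claw": 0.45},
  {"linear": [0, 0, 0], "twist": 0, "claw": 0.45},
  {"linear": [0, 0, 0], "twist": 0, "claw": 0.45},
  {"linear": [0, 0, 0], "twist": 0, "claw": 0.45},
  {"linear": [0, 0, 0], "twist": 0, "claw": 0.45},
  {"linear": [0, 0, 0], "twist": 0, "claw": 0.45},
  {"linear": [0, 0, 0], "twist": 0, "claw": 0.45},
  {"linear": [0, 0, 0], "twist": 0, "claw": 0.45},
  {"linear": [0, 0, 0], "twist": 0, "claw": 0.45},
  {"linear": [0, 0, 0], "twist": 0, "claw": 0.45},
  {"linear": [0, 0, 0], "twist": 0, "claw": 0.45},
  {"linear": [0, 0, 0], "twist": 0, "claw": 0.45},
])

```text
t: 16.42
tool_pos: [493.8, -280.4, 306.3]
ee_rot: [0.903, 0.43, 0.0, -0.0]
contact_force: [-0.4, -0.6, -0.3]
grip_width: 38.6
finger_force: 0.0
```

Request:
apply_moves([
  {"linear": [0, 0, 0], "twist": 0, "claw": 0.45},
  {"linear": [0, 0, 0], "twist": 0, "claw": 0.45},
  {"linear": [0, 0, 0], "twist": 0, "claw": 0.45},
  {"linear": [0, 0, 0], "twist": 0, "claw": 0.45},
  {"linear": [0, 0, 0], "twist": 0, "claw": 0.45},
  {"linear": [0, 0, 0], "twist": 0, "claw": 0.45},
  {"linear": [0, 0, 0], "twist": 0, "claw": 0.45},
  {"linear": [0, 0, 0], "twist": 0, "claw": 0.45},
  {"linear": [0, 0, 0], "twist": 0, "claw": 0.45},
  {"linear": [0, 0, 0], "twist": 0, "claw": 0.45},
  {"linear": [0, 0, 0], "twist": 0, "claw": 0.45},
  {"linear": [0, 0, 0], "twist": 0, "claw": 0.45},
])

```text
t: 17.42
tool_pos: [493.8, -280.4, 306.3]
ee_rot: [0.903, 0.43, 0.0, -0.0]
contact_force: [-0.3, 0.5, 1.2]
grip_width: 38.3
finger_force: 0.0
```

Request:
apply_moves([
  {"linear": [0, 0, 0], "twist": 0, "claw": 0.45},
  {"linear": [0, 0, 0], "twist": 0, "claw": 0.45},
  {"linear": [0, 0, 0], "twist": 0, "claw": 0.45},
  {"linear": [0, 0, 0], "twist": 0, "claw": 0.45},
  {"linear": [0, 0, 0], "twist": 0, "claw": 0.45},
  {"linear": [0, 0, 0], "twist": 0, "claw": 0.45},
  {"linear": [0, 0, 0], "twist": 0, "claw": 0.45},
  {"linear": [0, 0, 0], "twist": 0, "claw": 0.45},
  {"linear": [0, 0, 0], "twist": 0, "claw": 0.45},
  {"linear": [0, 0, 0], "twist": 0, "claw": 0.45},
  {"linear": [0, 0, 0], "twist": 0, "claw": 0.45},
  {"linear": [0, 0, 0], "twist": 0, "claw": 0.45},
])

```text
t: 18.42
tool_pos: [493.8, -280.4, 306.3]
ee_rot: [0.903, 0.43, 0.0, -0.0]
contact_force: [0.1, 0.6, 0.9]
grip_width: 38.3
finger_force: 0.0
```

```bash
cat > still.py <<'E'
from rig import *
import cv2,numpy as np
# pink-jaw centroid as the swing marker
u=[]
for _ in range(16):
    c=get_image("wrist")["color"];h=cv2.cvtColor(c,cv2.COLOR_RGB2HSV);m=cv2.inRange(h,(0,90,60),(8,255,255))|cv2.inRange(h,(170,90,60),(180,255,255))
    k=m[150:260,250:400];y,x=np.nonzero(k);u.append([x.mean()+250,y.mean()+150])
u=np.array(u).round(1);print(u[:,0],np.ptp(u,0),observe()["t"])
E
python3 still.py
```

```text
[308.2 307.7 307.5 307.9 307.8 307.5 307.7 307.7 308.3 307.9 307.6 307.9
 307.6 307.3 307.8 307.6] [1.  0.6] 19.2167
```

The swing has died out: the jaw marker stays within 1 px over 0.8 s. I'm handing in the job.

```bash
python3 -c "
from rig import *
print(job_done())"
```

```text
the job is handed in; nothing more can be done
None
```

The job is handed in with no verdict returned: both jaws slid into the basket, and it hangs still on both hooks with the gripper clear and the bystanders untouched as far as the pictures show.

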